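# Proof-test a clamp screw with its torque key

## Robot

A 6-joint arm with a two-finger parallel gripper is mounted at the origin on the work surface; the furniture and walls round the work are solid. World frame = base frame: x ahead of the robot, y to its left, z up, the work surface at z = 0. Lengths are in m, angles in rad, forces in N, time in s.
With the tool pointing down it reaches from about 0.35 to 0.975 m from the base axis. Payload 4.9 kg.
Tool frame: the origin (TCP) lies at the very end of the fingers, on their centre line; the grasp point (between the pads) lies 19 mm behind it; z points along the fingers, y is the line along which they close (so a half turn about z gives the same grasp; the last joint's range is limited). The gripper opens to 85 mm and grips with 20 to 120 N. Pads are 22 mm wide; open, the fingers measure 114 mm over their backs; the gripper's body (76 mm by 85 mm) begins 54 mm behind the grasp point. The pads swing forward as they close: fully open they stand 13 mm farther back than shut.
Start: joints at [0.992, 0.053, 1.613, -0, 1.476, -0.119], TCP at [0.277, 0.56, 0.231] pointing down, gripper open.
Joint ranges: [-3.01, 3.01], [-1.01, 2.22], [0.06, 2.58], [-1.02, 4.17], [0.09, 2.62], [-3.14, 3.14]. Speed limits (rad/s): [2.57, 2.57, 3.14, 3.14, 3.14, 3.14].

## Interface

Orientations are given as a rotation vector (axis times angle).
In Python, from station import get_obs, get_image, finish_job gives the robot as it stands. The module is installed in compiled form; this text tells all that it offers.
- The arm moves only by the tool carry_out, never from a script. Its argument "rows" is a list of rows, each a list of 7 numbers: the turn, a rotation vector about the tool's x, y, z as a fraction of full scale, then the shift along the tool's x, y, z as a fraction of full scale, then the closure, from -1 (fully open) to 1 (shut). A call has 1 to 5 rows; each row is the pose to reach, as a shift and turn from the pose commanded when the call began, along the tool's axes at that moment, turning the shorter way round; what a row does not reach only later rows make up. Full scale, the value 1, is 300 mm for a shift and pi rad for a turn. A row lasts 1/10 s, in which the tool goes at most 50 mm and 8.59 degrees, less where a joint would pass 70% of its speed; a pose out of reach is approached as far as the arm can. A call with a number of a shift or a turn outside -1 to 1 is refused whole. A call with a gripper value outside its range is refused whole. The fingers move at their own pace and stop on an object; "force" is the grip in N (left out, the last holds). Time passes only in rows, so rows that repeat a pose let the fingers close. It gives the time, the measured TCP pose, the force, the opening and the grip force at its end, in the units of the state.
- get_obs(): the state, without advancing time (a new reading comes with each control period).
- get_image(name): name is "scene" or "top"; returns a dict with "img" (480x640x3 uint8, blue, green, red), "mtx" (3x3 intrinsics, pixels), "D" ([k1, k2, p1, p2, k3] as OpenCV has them; the pictures are not rectified), "R" (3x3) and "t" (3): a world point X has camera coordinates R X + t. Camera axes: x right, y down, z forward; pixel columns grow to the right and rows downward; lengths in m; the calibration is good to about 2 mm. A picture is of the moment at which its call begins. There is no depth.
- finish_job(): hands the job in; it is judged then, once.
The state is a dict: "t": time; "q": joint angles; "dq": joint speeds; "effort": joint torques, N m; "tool_pos": TCP position; "tool_rot": TCP orientation; "contact_force": force on the tool from outside, world axes, zero at the start; "wrist_torque": the same for the moment, N m; "opening": finger opening in m; "grip_force": force on a finger pad.
Only numpy, scipy, OpenCV 4.12 (cv2) and the standard library are available. Lean on these libraries where they do the work, as an engineer would, in place of code of your own. Each camera call takes 0.05 s, during which the arm holds its last target. There are 200 camera calls.

## Task

Check that the clamp screw on the sloping fixture holds: take the torque key that stands on it by its wing, turn it clockwise (as seen looking down onto the key) until its pointer stands between the single mark and the double mark of the dial, and keep it there for at least one second. Do not go past the double mark and do not let the screw itself turn; then ease the key back, let go of it with its pointer sprung back to the zero line, and leave the other things on the bench where they are.

Things in the scene. Friction and masses are not known exactly. Their poses are not given: they have to be found in the camera images.
- fixture: Steel angle fixture fixed to the bench, base 150 x 130 x 12 mm. Origin: centre of its underside; x to its high rear, z up. Its 126 x 120 mm plate slopes 32 degrees, low side in front (-x), so the clamp screw's axis leans 32 degrees from vertical to the front. A sensor is clamped under a cross strap; the screw with dial and torque key stands on the strap's middle.
- clamp_screw: Clamp screw with an aluminium dial, diameter 80 mm, 4 mm thick, turning with it. Origin on its axis 9 mm below the dial's face; z along the axis, outwards; x to the zero line (short, thin). Single mark 0.40 rad clockwise of zero, double mark (two lines at 0.65 and 0.75) 0.70 rad. The screw is tight: friction holds it to about 0.66 N m, then it slips. Its angle in the fixture varies.
- screw_mark (a point): Outer end of the zero line on the dial's face, 38 mm from the screw's axis; it stays put as long as the screw does not turn. Axes as the clamp screw's.
- key_grip (a point): Grip point on the axis in the grey torque key's wing, 14 mm below its top, 30.5 mm above the dial. z along the screw's axis, outwards (a tool approaches along -z); x along the wing to the pointer. Wing 56 mm long (x), 12 thick (y), 32 tall (z), on a 12 mm round stem; a thin pointer reaches 37 mm along x just above the dial. Nothing else stands beside the wing.
- torque_key (a joint): Turn of key and pointer against the dial, rad, positive clockwise seen looking down onto the key: 0 zero line, 0.40 single mark, 0.70 double mark. A spring resists with 0.8 N m per rad (0.32 N m at the single mark, 0.56 at the double) and brings the key back to 0 when let go. Limits -0.4 to 1.2, but the screw slips at about 0.82.
- gauge: Bystander: steel gauge block, 30 x 45 x 31 mm.
- tape: Bystander: roll of yellow tape lying flat, diameter 60 mm, 12 mm high.
- plier: Bystander: blue pliers lying flat, 129 x 50 x 12 mm.

How it is judged:
By the outcome, as a careful person would: the job done as asked, in the order asked, and still so for the second after the job is handed in, with the robot touching nothing.
It also fails if it takes over 34 s, if anything falls off the work surface, if the arm or the gripper's body presses on something with over 40 N, if the wrist force passes 120 N, or if a joint passes its speed limit or range.

## Working session

There is one attempt and no reset: what is moved stays moved. The work goes in short steps, Python scripts to look and compute and a tool call to move; the robot and the scene stay as the last step left them, time stands still between calls to the robot, and variables do not carry over. Pictures are saved under pics/ and viewed, at most 10 in all, crops included, and the job is handed in when it is done.

Besides the shell and the picture viewer there is one more tool, called after ">>>" as a command line: name --pt "numbers of a row" for each row, then --argument value for the rest. carry_out: Moves the arm, as the interface text tells. Shift numbers are shares of 300 mm and turn numbers shares of pi rad, none past 1 either way. Its arguments: {"type":"object","properties":{"rows":{"type":"array"},"force":{"type":"number"}},"required":["rows"]}

```bash
mkdir -p pics
python3 - <<'E'
from station import *
import cv2,pickle
o=get_obs();print(o['t'],o['tool_pos'],o['tool_rot'],o['opening'])
for n in("scene","top"):
    d=get_image(n);pickle.dump(d,open(n+'.pkl','wb'));cv2.imwrite(f'pics/{n}0.png',d['img']);print(n,d['mtx'],d['D'],d['R'],d['t'])
E
```

```text
0.0 [0.27700816 0.55957963 0.23006731] [-7.15760752e-01 -3.05820574e+00  3.02166898e-03] 0.08512166989403265
scene [[439.73951272   0.         324.49681006]
 [  0.         439.73951272 234.63331773]
 [  0.           0.           1.        ]] [-0.09484941  0.          0.          0.          0.        ] [[ 0.51802823 -0.85527131  0.01255977]
 [-0.60029176 -0.3739718  -0.70696173]
 [ 0.60934109  0.35868661 -0.70714027]] [-0.37911487  0.39005693  0.60025566]
top [[464.68658568   0.         320.30199753]
 [  0.         464.68658568 239.77943274]
 [  0.           0.           1.        ]] [-0.0667344  0.         0.         0.         0.       ] [[ 1.96224015e-02 -9.99807407e-01 -3.31198704e-04]
 [-9.95637559e-01 -1.95103381e-02 -9.12425194e-02]
 [ 9.12184850e-02  2.12015122e-03 -9.95828646e-01]] [-0.07487904  0.5825895   0.9300209 ]
```

View pics/scene0.png

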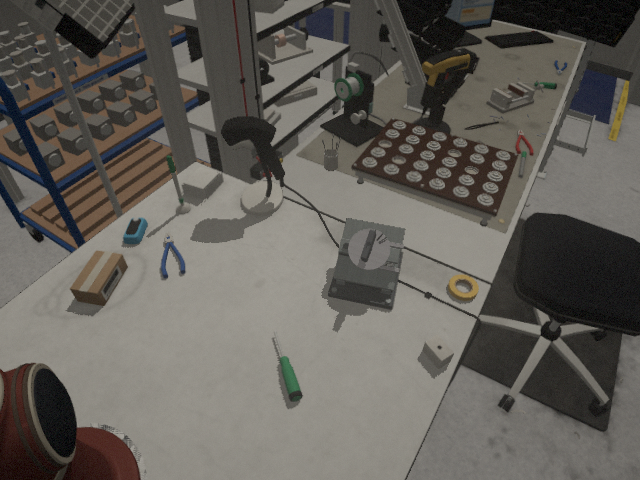

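View pics/top0.png

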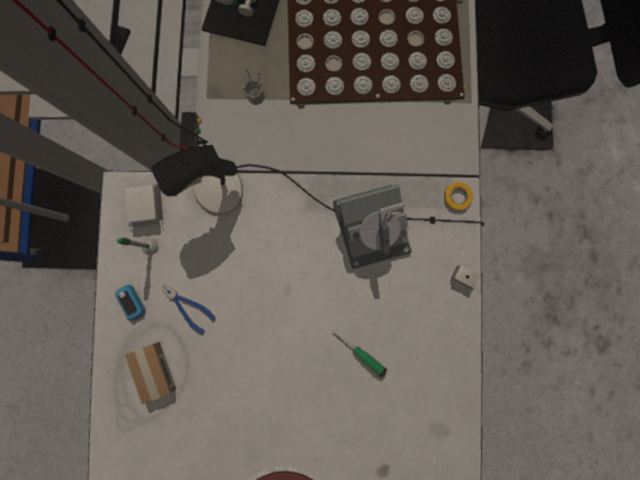

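The scene view shows the fixture at about (368,262) with its dial at (370,248). In the top view the fixture is at (372,228), the dial at (381,230) and the wing at about (384,228). I'll enlarge both.

Run:
```python
import cv2,pickle,numpy as np
s=pickle.load(open('scene.pkl','rb'))['img'][205:315,320:420];t=pickle.load(open('top.pkl','rb'))['img'][175:275,325:425]
for n,a in(('s',s),('t',t)):
    a=cv2.resize(a,None,fx=5.4,fy=5.4,interpolation=cv2.INTER_CUBIC); cv2.imwrite(f'pics/{n}c.png',cv2.convertScaleAbs(a,alpha=1.6))
```

```text
(no output)
```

View pics/sc.png

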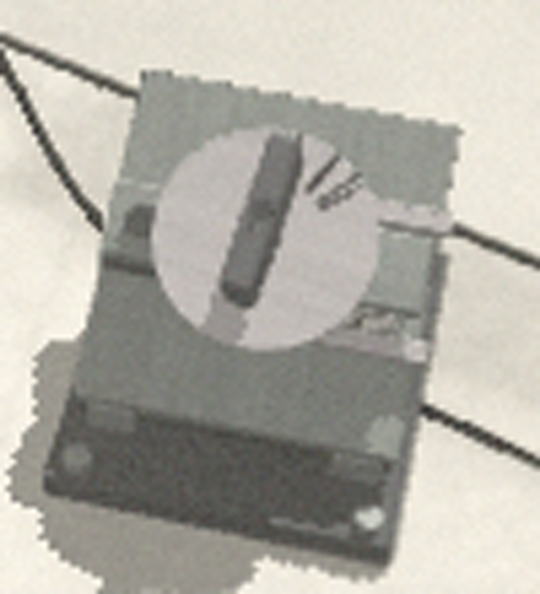

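View pics/tc.png

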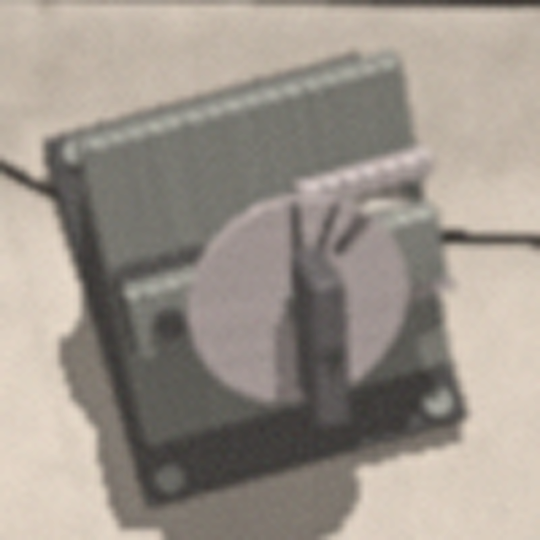

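The crops show the fixture turned about 15° left. The dial is centred near scene (369,249) and top (380.5,230.5). The pointer is on the zero line, with the single and double marks clockwise of it. Next I'll triangulate the dial and get the wing's direction.

```bash
cat > h.py <<'E'
import cv2,pickle,numpy as np
from scipy.spatial.transform import Rotation as Ro
def ray(d,p):
    u=cv2.undistortPoints(np.array([[p]],float),d['mtx'],d['D'])[0,0]
    v=d['R'].T@np.r_[u,1]; return -d['R'].T@d['t'],v/np.linalg.norm(v)
def plane(d,p,P,n):
    o,v=ray(d,p);return o+v*((P-o)@n)/(v@n)
def tri(a,p,b,q):
    o1,v1=ray(a,p);o2,v2=ray(b,q)
    s=np.linalg.lstsq(np.c_[v1,-v2],o2-o1,rcond=None)[0];A=o1+s[0]*v1;B=o2+s[1]*v2
    return (A+B)/2,np.linalg.norm(A-B)
def proj(d,P):return cv2.projectPoints(np.array([P],float),cv2.Rodrigues(d['R'])[0],d['t'],d['mtx'],d['D'])[0].ravel()
E
python3 - <<'E'
from h import *
s=pickle.load(open('scene.pkl','rb'));t=pickle.load(open('top.pkl','rb'))
fs=lambda x,y:((x+.5)/5.4-.5+320,(y+.5)/5.4-.5+205); ft=lambda x,y:((x+.5)/5.4-.5+325,(y+.5)/5.4-.5+175)
# fixture yaw from base front corners
z=np.array([0,0,1.]);P=np.array([0,0,.012])
c=[plane(t,ft(*p),P,z) for p in((150,503),(465,415),(45,142))]
for a,b in((0,1),(0,2)):
    e=c[b]-c[a];print('edge',np.linalg.norm(e),np.degrees(np.arctan2(e[1],e[0])))
# dial mask ellipses
def ell(d,x0,y0,x1,y1,seed):
    im=d['img'].astype(int);m=np.zeros(im.shape[:2],np.uint8)
    r=im[y0:y1,x0:x1];print('seed',im[seed[1],seed[0]])
    k=((r[...,2]-r[...,1]>2)&(r.sum(2)>270))
    m[y0:y1,x0:x1]=k*255
    n,l,st,_=cv2.connectedComponentsWithStats(m); 
    L=l[seed[1],seed[0]];h=cv2.convexHull(np.argwhere(l==L)[:,::-1].astype(np.int32));print(st[L])
    return cv2.fitEllipse(h)
print('scene',ell(s,340,220,395,275,(360,255)));print('top',ell(t,350,200,405,255,(370,230)))
C,err=tri(s,fs(266,238),t,ft(299,299));print('C',C,err)
yaw=np.radians(14.5)
for yd in(13,15,17):
    y=np.radians(yd);fx=np.array([np.cos(y),np.sin(y),0]);n=z*np.cos(.5585)-fx*np.sin(.5585);fy=np.cross(z,fx);px=np.cross(fy,n)
    for nm,d,f,pts in(('s',s,fs,((300,133),(338,160),(325,205),(362,178),(152,238),(378,238),(266,350),(308,190))),('t',t,ft,((295,195),(335,205),(320,255),(365,212),(338,250),(188,299),(299,190)))):
        for p in pts:
            q=plane(d,f(*p),C,n)-C;print(yd,nm,p,'r %.1f ang %.1f'%(np.linalg.norm(q)*1e3,np.degrees(np.arctan2(q@fy,q@px))))
E
```

```text
edge 0.1269188482643144 -73.3806561734318
edge 0.14630909422922161 17.029311231780817
seed [112 116 118]
[     0      0    640    480 306178]Traceback (most recent call last):
  File "<stdin>", line 18, in <module>
  File "<stdin>", line 17, in ell
cv2.error: OpenCV(4.12.0) /io/opencv/modules/imgproc/src/shapedescr.cpp:361: error: (-201:Incorrect size of input array) There should be at least 5 points to fit the ellipse in function 'fitEllipseNoDirect'
```

Run:
```python
from h import *
s=pickle.load(open('scene.pkl','rb'));t=pickle.load(open('top.pkl','rb'))
fs=lambda x,y:((x+.5)/5.4-.5+320,(y+.5)/5.4-.5+205); ft=lambda x,y:((x+.5)/5.4-.5+325,(y+.5)/5.4-.5+175)
z=np.array([0,0,1.])
def ell(d,x0,y0,x1,y1,seed,lo):
    im=cv2.medianBlur(d['img'],3)[y0:y1,x0:x1].astype(int)
    k=((im[...,2]-im[...,1]>=0)&(im.sum(2)>lo)).astype(np.uint8)
    n,l,st,_=cv2.connectedComponentsWithStats(k,connectivity=4);L=l[seed[1]-y0,seed[0]-x0]
    h=cv2.convexHull(np.argwhere(l==L)[:,::-1].astype(np.int32)); e=cv2.fitEllipse(h);print(L,st[L],(e[0][0]+x0,e[0][1]+y0),e[1:])
for lo in(260,300,330):
    ell(s,340,222,395,275,(357,255),lo);ell(t,350,205,405,255,(365,230),lo)
C,err=tri(s,fs(266,238),t,ft(299,299));print('C',C,err)
y=np.radians(16.8);fx=np.array([np.cos(y),np.sin(y),0]);n=z*np.cos(.5585)-fx*np.sin(.5585);fy=np.cross(z,fx);px=np.cross(fy,n)
for nm,d,f,pts in(('s',s,fs,((300,133),(325,205),(338,160),(362,178),(152,238),(378,238),(266,350),(266,125),(345,160))),('t',t,ft,((295,195),(320,255),(335,205),(365,212),(338,250),(188,299),(410,299),(299,190)))):
    for p in pts:
        q=plane(d,f(*p),C,n)-C;print(nm,p,'r %.1f ang %.1f'%(np.linalg.norm(q)*1e3,np.degrees(np.arctan2(q@fy,q@px))))
T=C+n*.0445
for dz in(-.016,.014):
  G=C+n*(.0305+dz)
  for a in(0,-5,-10):
    w=px*np.cos(np.radians(a))+fy*np.sin(np.radians(a))
    for sg in(-1,1):
        q=proj(s,G+sg*.028*w);r=proj(t,G+sg*.028*w);print(dz,a,sg,((q-(320,205)+.5)*5.4).round(),((r-(325,175)+.5)*5.4).round())
```

```text
13 [   8    4   47   45 1218] (373.51018142700195, 250.35595321655273) ((44.16429138183594, 54.87165832519531), 120.59671020507812)
1 [  0   0  55  44 960] (379.0694923400879, 227.24051666259766) ((35.992855072021484, 64.57648468017578), 63.75144958496094)
4 [  8   6  24  37 454] (364.55051612854004, 246.32197761535645) ((32.19166946411133, 38.38765335083008), 33.754268646240234)
0 [   0    0   55   50 2653] (376.7525272369385, 229.747709274292) ((70.66748809814453, 74.2569351196289), 95.65496826171875)
3 [  8   7  21  36 418] (360.4374771118164, 246.16435623168945) ((23.57303810119629, 34.997859954833984), 19.340559005737305)Traceback (most recent call last):
  File "<stdin>", line 11, in <module>
  File "<stdin>", line 9, in ell
cv2.error: OpenCV(4.12.0) /io/opencv/modules/imgproc/src/shapedescr.cpp:361: error: (-201:Incorrect size of input array) There should be at least 5 points to fit the ellipse in function 'fitEllipseNoDirect'
```

Colour masks don't separate the dial well, so I'll use the picked outline points.

Run:
```python
from h import *
s=pickle.load(open('scene.pkl','rb'));t=pickle.load(open('top.pkl','rb'))
fs=lambda x,y:((x+.5)/5.4-.5+320,(y+.5)/5.4-.5+205); ft=lambda x,y:((x+.5)/5.4-.5+325,(y+.5)/5.4-.5+175)
z=np.array([0,0,1.])
C,err=tri(s,fs(266,238),t,ft(299,299));print('C',C,err)
y=np.radians(16.8);fx=np.array([np.cos(y),np.sin(y),0]);n=z*np.cos(.5585)-fx*np.sin(.5585);fy=np.cross(z,fx);px=np.cross(fy,n)
for nm,d,f,pts in(('s',s,fs,((300,133),(325,205),(338,160),(362,178),(152,238),(378,238),(266,350),(266,125))),('t',t,ft,((295,195),(320,255),(335,205),(365,212),(338,250),(188,299),(410,299),(299,190)))):
    for p in pts:
        q=plane(d,f(*p),C,n)-C;print(nm,p,'r %.1f ang %.1f'%(np.linalg.norm(q)*1e3,np.degrees(np.arctan2(q@fy,q@px))))
for dz in(-.016,.014):
  G=C+n*(.0305+dz)
  for a in(0,-8,-16):
    w=px*np.cos(np.radians(a))+fy*np.sin(np.radians(a))
    for sg in(-1,1):
        q=proj(s,G+sg*.028*w);r=proj(t,G+sg*.028*w);print(dz,a,sg,((q-(320,205)+.5)*5.4).round(),((r-(325,175)+.5)*5.4).round())
```

```text
C [ 0.59839893 -0.17715639  0.09975588] 0.0004949207518490647
s (300, 133) r 39.8 ang -6.6
s (325, 205) r 24.0 ang -49.2
s (338, 160) r 37.9 ang -31.0
s (362, 178) r 40.1 ang -46.3
s (152, 238) r 39.8 ang 101.1
s (378, 238) r 39.2 ang -78.8
s (266, 350) r 39.6 ang -168.3
s (266, 125) r 40.9 ang 10.9
t (295, 195) r 39.9 ang -7.8
t (320, 255) r 17.6 ang -34.8
t (335, 205) r 36.7 ang -30.3
t (365, 212) r 38.5 ang -47.7
t (338, 250) r 22.0 ang -49.0
t (188, 299) r 40.5 ang 73.1
t (410, 299) r 40.7 ang -107.3
t (299, 190) r 41.5 ang -9.8
-0.016 0 -1 [249. 308.] [324. 385.]
-0.016 0 1 [281. 152.] [297. 245.]
-0.016 -8 -1 [238. 305.] [313. 387.]
-0.016 -8 1 [292. 155.] [308. 243.]
-0.016 -16 -1 [227. 301.] [303. 388.]
-0.016 -16 1 [302. 159.] [319. 242.]
0.014 0 -1 [246. 292.] [347. 424.]
0.014 0 1 [279. 131.] [320. 281.]
0.014 -8 -1 [234. 289.] [336. 426.]
0.014 -8 1 [290. 134.] [332. 278.]
0.014 -16 -1 [224. 285.] [325. 427.]
0.014 -16 1 [301. 138.] [343. 278.]
```

Both views agree: the dial face centre is (0.598,-0.177,0.100) and the zero line is about -7.5° in the plate. I'll traverse first, then align.

>>> carry_out --pt "0 0 0 -0.46 -0.49 0 -1" --pt "0 0 0 -0.46 -0.49 0 -1" --pt "0 0 0 -0.46 -0.49 0 -1" --pt "0 0 0 -0.46 -0.49 0 -1" --pt "0 0 0 -0.46 -0.49 0 -1"

```text
t: 0.6
tool_pos: [0.3367, 0.363, 0.2305]
tool_rot: [0.724, 3.057, -0.003]
contact_force: [-0.5, 1.1, 0.2]
opening: 0.0852
grip_force: 0.0
```

>>> carry_out --pt "0 0 0 -0.46 -0.49 0 -1" --pt "0 0 0 -0.46 -0.49 0 -1" --pt "0 0 0 -0.46 -0.49 0 -1" --pt "0 0 0 -0.46 -0.49 0 -1" --pt "0 0 0 -0.46 -0.49 0 -1"

```text
t: 1.1
tool_pos: [0.3955, 0.1699, 0.2311]
tool_rot: [0.728, 3.055, -0.002]
contact_force: [-0.4, 0.7, 0.1]
opening: 0.0854
grip_force: 0.0
```

>>> carry_out --pt "0 0 0 -0.46 -0.49 0 -1" --pt "0 0 0 -0.46 -0.49 0 -1" --pt "0 0 0 -0.46 -0.49 0 -1" --pt "0 0 0 -0.46 -0.49 0 -1" --pt "0 0 0 -0.46 -0.49 0 -1"

```text
t: 1.6
tool_pos: [0.4536, -0.0226, 0.2311]
tool_rot: [-0.725, -3.057, 0.002]
contact_force: [0.2, 0.8, -0.4]
opening: 0.0856
grip_force: 0.0
```

```bash
cat >> h.py <<'E'
C=np.array([.5984,-.1772,.0998]);y=np.radians(16.8);a=np.radians(-7.5)
fx=np.array([np.cos(y),np.sin(y),0]);n=np.array([0,0,1])*np.cos(.5585)-fx*np.sin(.5585);fy=np.cross([0,0,1],fx);px=np.cross(fy,n)
w=px*np.cos(a)+fy*np.sin(a)
Rg=np.c_[-w,np.cross(-n,-w),-n]
def rel(o,back):
    R=Ro.from_rotvec(o['tool_rot']);p=C+n*(.0115+back)
    print('t',o['t'],'turn',(R.inv()*Ro.from_matrix(Rg)).as_rotvec()/np.pi,'shift',R.inv().apply(p-o['tool_pos'])/.3,'F',np.round(o['contact_force'],2),np.round(R.inv().apply(o['wrist_torque']),3),'q',np.round(o['q'],2))
E
python3 -c "
from h import *;from station import *
rel(get_obs(),.14)"
```

```text
t 1.6 turn [-0.07812946 -0.16313002 -0.19460089] shift [-0.46860247 -0.42766111  0.0099229 ] F [ 0.2   0.79 -0.43] [-0.022  0.002  0.002] q [-0.21 -0.38  1.99 -0.    1.52 -1.32]
```

>>> carry_out --pt "-0.07 -0.147 -0.175 -0.46 -0.43 0 -1" --pt "-0.07 -0.147 -0.175 -0.46 -0.43 0 -1" --pt "-0.07 -0.147 -0.175 -0.46 -0.43 0 -1" --pt "-0.07 -0.147 -0.175 -0.46 -0.43 0 -1" --pt "-0.07 -0.147 -0.175 -0.46 -0.43 0 -1"

```text
t: 2.1
tool_pos: [0.5206, -0.1976, 0.2319]
tool_rot: [-0.083, 2.675, 0.137]
contact_force: [0.2, 0.4, -0.3]
opening: 0.0855
grip_force: 0.0
```

>>> carry_out --pt "0 0 0 0 0 0 -1" --pt "0 0 0 0 0 0 -1"

```text
t: 2.3
tool_pos: [0.5189, -0.1947, 0.2307]
tool_rot: [-0.076, 2.682, 0.14]
contact_force: [0.0, -0.4, 0.0]
opening: 0.0855
grip_force: 0.0
```

```bash
python3 -c "
from h import *;from station import *
rel(get_obs(),.08)"
```

```text
t 2.3 turn [-0.01139406 -0.02787347 -0.03182053] shift [-0.02073692 -0.01229266  0.20794411] F [ 0.01 -0.4   0.03] [ 0.07   0.141 -0.027] q [-0.68 -0.35  2.02  0.4   1.2  -2.4 ]
```

>>> carry_out --pt "-0.0114 -0.028 -0.032 -0.021 -0.012 0.208 -1" --pt "-0.0114 -0.028 -0.032 -0.021 -0.012 0.208 -1" --pt "-0.0114 -0.028 -0.032 -0.021 -0.012 0.208 -1" --pt "-0.0114 -0.028 -0.032 -0.021 -0.012 0.208 -1"

```text
t: 2.7
tool_pos: [0.5531, -0.1912, 0.1794]
tool_rot: [-0.215, 2.58, 0.154]
contact_force: [0.3, -1.3, -1.0]
opening: 0.0855
grip_force: 0.0
```

Run:
```python
from h import *;from station import *
rel(get_obs(),.0)
L=[]
for nm in('scene','top'):
    d=get_image(nm);c=proj(d,C+.03*n).astype(int);i=d['img'][c[1]-60:c[1]+60,c[0]-60:c[0]+60];L.append(cv2.convertScaleAbs(cv2.resize(i,(400,400),interpolation=2),alpha=1.6))
cv2.imwrite('pics/pre.png',np.hstack(L))
```

```text
t 2.7 turn [-0.00016     0.00061719  0.00127277] shift [7.20462278e-03 2.32670807e-04 2.70377132e-01] F [ 0.29 -1.3  -1.02] [0.016 0.212 0.029] q [-0.68 -0.25  2.05  0.53  1.06 -2.61]
```

View pics/pre.png

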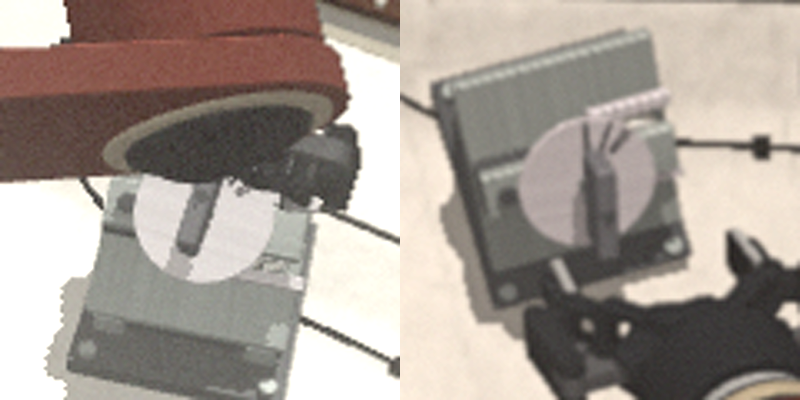

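The wing lies between the open fingers: in the right half, the tips are at (565,275) and (745,250) and the wing is at (600,190). I'm moving down the axis.

>>> carry_out --pt "0 0 0.0013 0.007 0 0.1 -1" --pt "0 0 0.0013 0.007 0 0.18 -1" --pt "0 0 0.0013 0.007 0 0.23 -1" --pt "0 0 0.0013 0.007 0 0.267 -1" --pt "0 0 0.0013 0.007 0 0.267 -1"

```text
t: 3.3
tool_pos: [0.5916, -0.1798, 0.109]
tool_rot: [-0.209, 2.581, 0.156]
contact_force: [-0.0, -0.2, -1.0]
opening: 0.0857
grip_force: 0.0
```

Run:
```python
from h import *;from station import *
o=get_obs();rel(o,.0)
d=get_image('top');c=proj(d,C+.03*n).astype(int);i=d['img'][c[1]-40:c[1]+40,c[0]-40:c[0]+40]
cv2.imwrite('pics/at.png',cv2.convertScaleAbs(cv2.resize(i,(480,480),interpolation=2),alpha=1.6))
R=Ro.from_rotvec(o['tool_rot'])
for v in([0,.0425,-.013],[0,-.0425,-.013],[0,0,-.019]):print(((proj(d,o['tool_pos']+R.apply(v))-c+40.5)*6).round())
```

```text
t 3.3 turn [-9.80054484e-05  5.32246804e-04 -1.35523296e-04] shift [-0.00403687  0.00236587  0.00069874] F [-0.05 -0.21 -1.01] [ 0.097  0.269 -0.019] q [-0.61 -0.08  2.03  0.56  0.9  -2.63]
[109. 263.]
[375. 222.]
[248. 251.]
```

View pics/at.png

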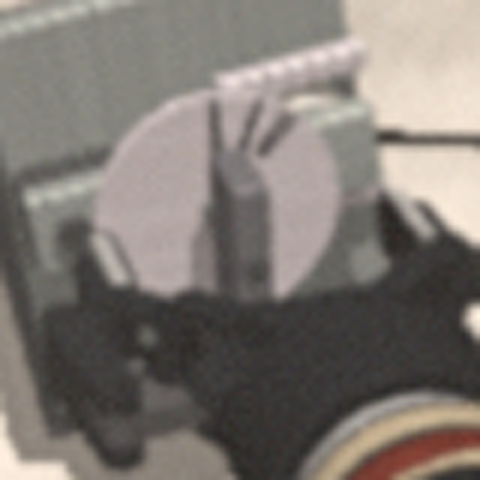

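The fingers straddle the wing, with tips near (118,260) and (405,220) and the wing at x≈244. I'll close partly to check centring before gripping.

>>> carry_out --pt "0 0 0 -0.004 0.002 0 0.5" --pt "0 0 0 -0.004 0.002 0 0.5" --pt "0 0 0 -0.004 0.002 0 0.5" --pt "0 0 0 -0.004 0.002 0 0.5" --pt "0 0 0 -0.004 0.002 0 0.5" --force 20

```text
t: 3.85
tool_pos: [0.5922, -0.1797, 0.1101]
tool_rot: [-0.209, 2.58, 0.155]
contact_force: [-0.4, -0.5, -0.9]
opening: 0.0212
grip_force: 0.0
```

Run:
```python
from h import *;from station import *
o=get_obs();rel(o,.0);print(o['opening'])
d=get_image('top');c=proj(d,C+.03*n).astype(int);i=d['img'][c[1]-30:c[1]+30,c[0]-30:c[0]+30]
cv2.imwrite('pics/at2.png',cv2.convertScaleAbs(cv2.resize(i,(540,540),interpolation=2),alpha=1.8))
```

```text
t 3.85 turn [-0.00042969  0.00081683 -0.00017413] shift [-0.00028564  0.00193981  0.00245219] F [-0.37 -0.49 -0.89] [ 0.019  0.224 -0.007] q [-0.61 -0.08  2.03  0.56  0.9  -2.63]
0.021160832415630344
```

View pics/at2.png

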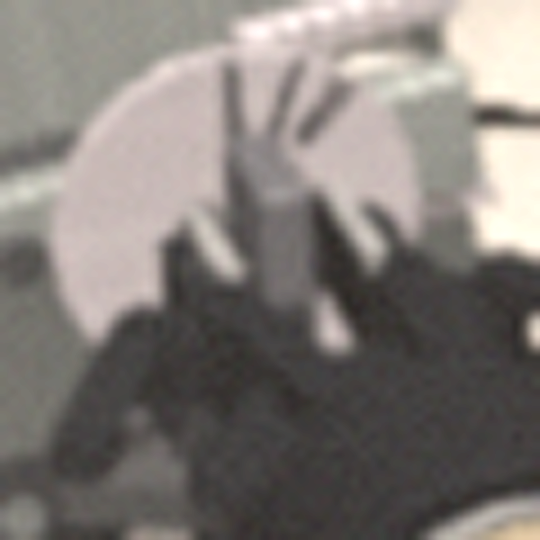

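With 21 mm open, both fingers flank the wing at about (245,270) and (318,240) with no contact force. Now I'll close gently.

>>> carry_out --pt "0 0 0 0 0 0 1" --pt "0 0 0 0 0 0 1" --pt "0 0 0 0 0 0 1" --pt "0 0 0 0 0 0 1" --force 20

```text
t: 4.3
tool_pos: [0.5919, -0.1777, 0.1101]
tool_rot: [-0.211, 2.581, 0.161]
contact_force: [-4.5, 5.5, 6.3]
opening: 0.0113
grip_force: 25.2
```

Run:
```python
from h import *;from station import *
o=get_obs();rel(o,.0);print(o['opening'],o['grip_force'],Ro.from_rotvec(o['tool_rot']).inv().apply(o['contact_force']))
```

```text
t 4.3 turn [ 0.00111982  0.00049845 -0.00013884] shift [-0.00051978 -0.00462218  0.00208358] F [-4.51  5.48  6.28] [-1.062  0.285  0.024] q [-0.61 -0.08  2.03  0.56  0.9  -2.63]
0.01126421655162787 25.197123476209526 [-0.15550814  6.64873075 -6.74522676]
```

>>> carry_out --pt "0 0 0 0 0.008 -0.003 1" --pt "0 0 0 0 0.008 -0.003 1" --pt "0 0 0 0 0.008 -0.003 1" --force 20

```text
t: 4.6
tool_pos: [0.5916, -0.1775, 0.1103]
tool_rot: [-0.207, 2.58, 0.154]
contact_force: [5.7, -1.4, -5.2]
opening: 0.0117
grip_force: 23.4
```

```bash
cat > st.py <<'E'
from h import *;from station import *
o=get_obs();rel(o,.0);print(o['opening'],o['grip_force'],Ro.from_rotvec(o['tool_rot']).inv().apply(o['contact_force']))
E
python3 st.py
```

```text
t 4.6 turn [-0.00075164  0.0009562  -0.00032899] shift [-0.00077369 -0.00554932  0.00291254] F [ 5.68 -1.38 -5.23] [ 0.359 -0.166 -0.06 ] q [-0.6  -0.08  2.04  0.56  0.9  -2.63]
0.011654310882052345 23.359327018260956 [-1.85767485 -2.72558462  7.11253817]
```

>>> carry_out --pt "0 0 0 0 0 0 1" --pt "0 0 0 0 0 0 1" --pt "0 0 0 0 0 0 1" --force 110

```text
t: 4.9
tool_pos: [0.5915, -0.1775, 0.1104]
tool_rot: [-0.208, 2.58, 0.154]
contact_force: [5.7, -1.1, -5.4]
opening: 0.0106
grip_force: 107.0
```

```bash
python3 st.py
```

```text
t 4.9 turn [-0.00062066  0.00086331 -0.00028904] shift [-0.00078124 -0.00563368  0.00343647] F [ 5.73 -1.12 -5.43] [ 0.405 -0.067 -0.009] q [-0.6  -0.08  2.04  0.56  0.9  -2.63]
0.010599139849145602 107.01686024665833 [-1.82684035 -2.49058426  7.34738444]
```

>>> carry_out --pt "0 0 0.02 0 0 0 1" --pt "0 0 0.04 0 0 0 1" --pt "0 0 0.06 0 0 0 1" --pt "0 0 0.08 0 0 0 1" --pt "0 0 0.08 0 0 0 1" --force 110

```text
t: 5.4
tool_pos: [0.5915, -0.1779, 0.1104]
tool_rot: [0.118, 2.598, 0.244]
contact_force: [6.4, -1.5, -6.3]
opening: 0.0103
grip_force: 107.0
```

```bash
python3 st.py
```

```text
t 5.4 turn [-0.00085702  0.00094266 -0.08036864] shift [-0.00204701 -0.00385741  0.00347489] F [ 6.36 -1.48 -6.25] [ 0.555 -0.21  -0.253] q [-0.6  -0.08  2.04  0.56  0.9  -2.37]
0.010295103656816212 107.03651189804077 [-2.57282947 -2.44570628  8.31971743]
```

>>> carry_out --pt "0 0 0.02 0 0 0 1" --pt "0 0 0.04 0 0 0 1" --pt "0 0 0.06 0 0 0 1" --pt "0 0 0.078 0 0 0 1" --pt "0 0 0.09 0 0 0 1" --force 110

```text
t: 5.9
tool_pos: [0.5915, -0.1783, 0.1103]
tool_rot: [0.487, 2.576, 0.343]
contact_force: [5.0, -3.3, -5.2]
opening: 0.011
grip_force: 107.1
```

```bash
python3 st.py
python3 - <<'E'
from h import *;from station import *
L=[]
for nm in('scene','top'):
    d=get_image(nm);c=proj(d,C).astype(int);i=d['img'][c[1]-30:c[1]+30,c[0]-30:c[0]+30]
    L.append(cv2.convertScaleAbs(cv2.resize(i,(400,400),interpolation=2),alpha=1.8))
cv2.imwrite('pics/turn.png',np.hstack(L))
E
```

```text
t 5.9 turn [-0.00108049  0.00102489 -0.17030835] shift [-0.00279176 -0.00171275  0.00353003] F [ 5.04 -3.3  -5.17] [ 0.729 -0.368 -0.42 ] q [-0.6  -0.08  2.04  0.56  0.89 -2.09]
0.011010085256363607 107.07521796226501 [-3.25285112 -3.27305978  6.45278454]
```

View pics/turn.png

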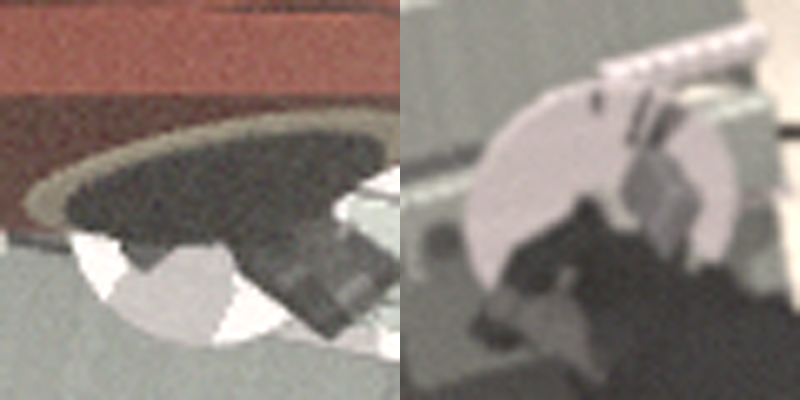

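The pointer now stands between the single mark at (640,105) and the double mark at about (668,120), and the zero line is still at (597,100). The wrist moment of 0.42 N m fits about 0.53 rad. I'll hold for 1.5 s.

>>> carry_out --pt "0 0 0 0 0 0 1" --pt "0 0 0 0 0 0 1" --pt "0 0 0 0 0 0 1" --pt "0 0 0 0 0 0 1" --pt "0 0 0 0 0 0 1"

```text
t: 6.5
tool_pos: [0.5915, -0.1783, 0.1103]
tool_rot: [0.485, 2.576, 0.342]
contact_force: [5.4, -4.0, -6.0]
opening: 0.0105
grip_force: 107.1
```

>>> carry_out --pt "0 0 0 0 0 0 1" --pt "0 0 0 0 0 0 1" --pt "0 0 0 0 0 0 1" --pt "0 0 0 0 0 0 1" --pt "0 0 0 0 0 0 1"

```text
t: 7.0
tool_pos: [0.5915, -0.1783, 0.1103]
tool_rot: [0.485, 2.576, 0.342]
contact_force: [6.9, -3.1, -6.0]
opening: 0.0103
grip_force: 107.1
```

>>> carry_out --pt "0 0 0 0 0 0 1" --pt "0 0 0 0 0 0 1" --pt "0 0 0 0 0 0 1" --pt "0 0 0 0 0 0 1" --pt "0 0 0 0 0 0 1"

```text
t: 7.5
tool_pos: [0.5915, -0.1783, 0.1103]
tool_rot: [0.485, 2.576, 0.342]
contact_force: [6.0, -3.1, -5.8]
opening: 0.0107
grip_force: 107.1
```

```bash
python3 st.py
```

```text
t 7.5 turn [-0.00108414  0.00104098 -0.16972241] shift [-0.00274726 -0.00168222  0.00353709] F [ 5.95 -3.09 -5.77] [ 0.718 -0.373 -0.407] q [-0.6  -0.08  2.04  0.56  0.89 -2.09]
0.010723794666724436 107.08133339881897 [-3.65399913 -3.03865195  7.45916497]
```

The angle and torque held steady for 1.5 s. Now I'll ease the key back.

>>> carry_out --pt "0 0 -0.02 0 0 0 1" --pt "0 0 -0.04 0 0 0 1" --pt "0 0 -0.06 0 0 0 1" --pt "0 0 -0.08 0 0 0 1" --pt "0 0 -0.1 0 0 0 1"

```text
t: 8.0
tool_pos: [0.5915, -0.1778, 0.1104]
tool_rot: [0.073, 2.598, 0.232]
contact_force: [6.5, -1.4, -5.3]
opening: 0.0103
grip_force: 107.1
```

>>> carry_out --pt "0 0 -0.02 0 0 0 1" --pt "0 0 -0.04 0 0 0 1" --pt "0 0 -0.06 0 0 0 1" --pt "0 0 -0.07 0 0 0 1" --pt "0 0 -0.07 0 0 0 1"

```text
t: 8.5
tool_pos: [0.5915, -0.1775, 0.1104]
tool_rot: [-0.208, 2.58, 0.154]
contact_force: [4.5, -0.9, -5.0]
opening: 0.0106
grip_force: 107.2
```

```bash
python3 st.py
```

```text
t 8.5 turn [-0.00062632  0.00087299 -0.00014557] shift [-0.00074625 -0.00557978  0.00346267] F [ 4.54 -0.87 -5.01] [ 0.335 -0.044 -0.015] q [-0.6  -0.08  2.04  0.56  0.9  -2.63]
0.010585102678418806 107.21465706825256 [-1.07400942 -2.0024124   6.42935421]
```

>>> carry_out --pt "0 0 0 0 0 0 1" --pt "0 0 0 0 0 0 1" --force 20

```text
t: 8.7
tool_pos: [0.5915, -0.1775, 0.1104]
tool_rot: [-0.208, 2.58, 0.154]
contact_force: [5.8, -1.1, -3.8]
opening: 0.0106
grip_force: 107.2
```

>>> carry_out --pt "0 0 0 0 0 0 0.2" --pt "0 0 0 0 0 0 -0.2" --pt "0 0 0 0 0 0 -0.5" --pt "0 0 0 0 0 0 -0.5" --pt "0 0 0 0 0 0 -0.5"

```text
t: 9.2
tool_pos: [0.5914, -0.1773, 0.1109]
tool_rot: [-0.209, 2.58, 0.155]
contact_force: [-0.3, 0.1, -0.6]
opening: 0.0637
grip_force: 0.0
```

>>> carry_out --pt "0 0 0 0 0 -0.1 -0.5" --pt "0 0 0 0 0 -0.2 -0.5" --pt "0 0 0 0 0 -0.35 -0.5" --pt "0 0 0 0 0 -0.5 -0.5" --pt "0 0 0 0 0 -0.5 -0.5"

```text
t: 9.7
tool_pos: [0.5159, -0.2029, 0.2458]
tool_rot: [-0.209, 2.572, 0.142]
contact_force: [-0.8, -0.3, 0.7]
opening: 0.0641
grip_force: 0.0
```

```bash
python3 st.py
python3 - <<'E'
from h import *;from station import *
L=[]
for nm in('scene','top'):
    d=get_image(nm);c=proj(d,C).astype(int);i=d['img'][c[1]-30:c[1]+30,c[0]-30:c[0]+30]
    L.append(cv2.convertScaleAbs(cv2.resize(i,(400,400),interpolation=2),alpha=1.8))
cv2.imwrite('pics/end.png',np.hstack(L))
E
```

```text
t 9.7 turn [-0.00331308  0.00329857  0.0010139 ] shift [0.01943303 0.00627897 0.52683598] F [-0.81 -0.33  0.68] [ 0.037  0.259 -0.023] q [-0.75 -0.39  2.05  0.51  1.2  -2.6 ]
0.06414198925516844 0.0 [ 0.35492805 -0.13841995 -1.04534602]
```

View pics/end.png

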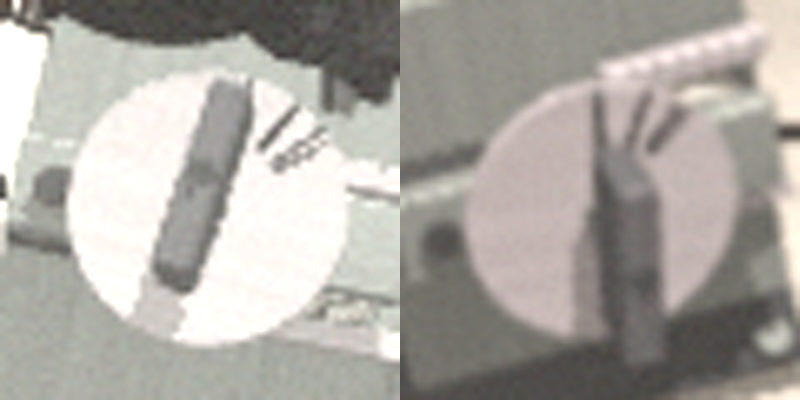

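The pointer is back on the zero line (top half, (597,100)), the marks haven't moved, and the gripper is clear. I'm handing the job in.

```bash
python3 -c "
from station import *
print(finish_job())"
```

```text
the job is handed in; nothing more can be done
None
```

The clamp screw held: I turned the key to about 0.53 rad (0.42 N m), between the single and double marks, kept it there for over 1.5 s with no sign of the screw turning, eased it back to zero, let go and handed the job in at about 10 s.

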